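# Lock the bayonet lid on the curing pot

### The job

The lid of the small curing pot has been left standing askew on the collar. Turn the lid clockwise (seen from above) until its lugs drop into the slots, press it down fully home, then turn it clockwise by its lever about a quarter turn, as far as the stop, so that it is locked. Leave the jar, the cup and the sanding block where they are, and let go of everything at the end.

Things in the scene. Friction and masses are not known exactly. Their poses are not given: they have to be found in the camera images.
- pot: Grey round curing pot, 120 mm across, 90 mm high, fixed to the bench on a 152 mm foot disc. Origin: centre of its underside; z up. In its mouth is a flat steel collar, top 90 mm above the bench, 8 mm thick, inner radius 40 mm, with three equal slots centred at 0, 120 and 240 deg counter-clockwise from the pot's x axis; any lug fits any slot. Under the collar lugs turn clockwise only.
- slot (a point): Middle of the collar slot at 0 deg (46 mm from the pot's axis, level with the rim). Each slot is about 38 deg wide; on the outer wall below each is an upright rib 14 mm wide, out to radius 63 mm, 35 to 85 mm above the bench. From the slot's middle the pressed-home lid turns 84 deg clockwise to a hard stop.
- seal (a joint): Travel in m of the rubber seal disc inside the pot: 0 at the start, 0.007 with the lid fully home. A lid whose lugs have dropped into the slots rests on it, 5 to 7 mm too high, and cannot turn out of the slots. Pressing the lid with about 6 to 15 N pushes the disc down; it stays down, it does not spring back.
- lid: Loose steel lid, 0.45 kg, origin on its axis in the plane of its flange's underside (flange 90 mm across, 8 thick); z up. Height of the origin above the bench: 106 mm standing askew on the collar (start), 95-97 mm with its lugs dropped into the slots, 90 mm fully home. A plug 77 mm across, 24 mm deep, keeps it centred. Three lugs at 0, 120, 240 deg from its x axis; the lever points along +x.
- hub_top (a point): Centre of the top of the lid's flat hub (44 mm across), 24 mm above the lid's origin: the place to press. The lid's lugs are 14 mm wide, 6 mm thick, reach to radius 50 mm, undersides 16 mm below the lid's origin; they drop when within about 6 deg of the slots' middles.
- lever_tip (a point): Middle of the black lever near its end, 95 mm from the lid's axis, 15 mm above its origin. The lever is 14 mm wide, 14 mm high (8 to 22 mm above the origin), with a knob 20 mm across centred 100 mm out. It starts 40 to 72 deg counter-clockwise of a slot. 1 to 3 N sideways turns the lid. Beyond radius 63 mm nothing stands under the lever but the foot disc, 8 mm high.
- lock_a (a point): One of the three places (95 mm from the pot's axis) above which the lever tip stands when the lid is locked: 82 deg clockwise of the slot at 0 deg; the stop is about 2 deg beyond
- lock_b (a point): The same for the slot at 120 deg
- lock_c (a point): The same for the slot at 240 deg
- jar: Bystander: small round pigment jar, 41 mm across, 50 mm high, origin under its centre
- cup: Bystander: small grey cup, 34 mm across, 36 mm high, origin under its centre
- block: Bystander: brown sanding block, 57 x 91 x 26 mm, origin under its centre
Mind the look-alikes: they are no part of the job. What is shaped like the lid but turquoise is not meant.

How it is judged:
By the outcome, as a careful person would: the job done as asked, in the order asked, and still so for the second after the job is handed in, with the robot touching nothing.
It also fails if it takes over 58 s, if anything falls off the work surface, if the arm or the gripper's body presses on something with over 40 N, if the wrist force passes 120 N, or if a joint passes its speed limit or range.

### The arm

A 6-joint arm with a two-finger parallel gripper is mounted at the origin on the work surface; the furniture and walls round the work are solid. World frame = base frame: x ahead of the robot, y to its left, z up, the work surface at z = 0. Lengths are in mm, angles in degrees, forces in N, time in s.
With the tool pointing down it reaches from about 250 to 800 mm from the base axis. Payload 8.5 kg.
Tool frame: the origin (TCP) lies between the finger pads; the fingertips stand tips_ahead ahead of it and the grasp point (between the pads) is the TCP (tips_ahead is the distance from the TCP to the fingertips, in mm); z points along the fingers, y is the line along which they close (so a half turn about z gives the same grasp; the last joint's range is limited). The gripper opens to 85 mm and grips with 20 to 120 N. Pads are 22 mm wide; open, the fingers measure 114 mm over their backs; the gripper's body (76 mm by 85 mm) begins 54 mm behind the grasp point. The pads swing forward as they close: fully open they stand 13 mm farther back than shut.
Start: joints at [63.426, 13.648, -0.773, 75.585, 0, 90], TCP at [234.838, 469.502, 250.276] pointing down, gripper open.
Joint ranges: [-152.45, 152.45], [-59.26, 108.67], [-65.41, 83.53], [-104.44, 129.93], [-82.83, 76.93], [-180, 180]. Speed limits (degrees/s): [127.2, 127.2, 159.86, 180, 180, 180].

### API

Orientations are given as a 3x3 rotation matrix whose columns are the frame's x, y, z axes.
In Python, from plant import * gives the robot as it stands.
- The arm moves only by the tool jog_arm, never from a script. Its argument "increments" is a list of rows, each an object with "travel": the shift along the tool's x, y, z in units of 30 mm (1.0 is 30 mm), a list of three; "spin": the turn about the tool's z in units of 6 degrees (1.0 is 6 degrees). A call has 1 to 10 rows; each row is the pose to reach, as a shift and turn from the pose commanded when the call began, along the tool's axes at that moment; what a row does not reach only later rows make up. A row lasts 1/12 s, in which the tool goes at most 41.7 mm and 7.16 degrees, less where a joint would pass 70% of its speed; a pose out of reach is approached as far as the arm can. A call with a gripper value outside its range is refused whole. "jaw" is the opening, from 0 (shut) to 1 (fully open), set as the call begins (left out, the last holds). The fingers move at their own pace and stop on an object; the grip force is fixed at half the most. Time passes only in rows, so rows that repeat a pose let the fingers close. It gives the time, the measured TCP pose, the force, the opening and the grip force at its end, in the units of the state.
- observe(): the state, without advancing time (a new reading comes with each control period).
- camera(name): name is "side" or "top" or "wrist"; returns a dict with "pixels" (384x512x3 uint8, red, green, blue), "depth" (384x512 float32, mm along the optical axis (not along the pixel's ray), 0 where there is no reading), "fx", "fy", "cx", "cy" (pixels), "R" (3x3) and "t" (3): a world point X has camera coordinates R X + t; the wrist camera has in their place "tool_from_camera" (4x4, takes a point from camera to tool coordinates, whose origin is the TCP and whose axes are the flange's). Camera axes: x right, y down, z forward; pixel columns grow to the right and rows downward; lengths in mm; the calibration is good to about 2 mm. A picture is of the moment at which its call begins: read the wrist's pose just before it.
- sign_off(): hands the job in; it is judged then, once.
The state is a dict: "time_s": time; "joint_pos": joint angles; "qd": joint speeds; "tau": joint torques, N m; "ee_pos": TCP position; "eef_rot": TCP orientation; "contact_force": force on the tool from outside, world axes, zero at the start; "moment": the same for the moment, N m; "width": opening from 0.0 (shut) to 1.0 (fully open); "gripper_force": force on a finger pad.
Only numpy, scipy, OpenCV 4.12 (cv2) and the standard library are available. Lean on these libraries where they do the work, as an engineer would, in place of code of your own. Each camera call takes 0.05 s, during which the arm holds its last target. There are 200 camera calls.

## Working session

There is one attempt and no reset: what is moved stays moved. The work goes in short steps, Python scripts to look and compute and a tool call to move; the robot and the scene stay as the last step left them, time stands still between calls to the robot, and variables do not carry over. Pictures are saved under pics/ and viewed, at most 10 in all, crops included, and the job is handed in when it is done.

Besides the shell and the picture viewer there is one more tool, called after ">>>" in YAML: its name, and indented under it one key for each argument. jog_arm: Moves the arm, as the interface text tells. Its arguments: {"type":"object","properties":{"increments":{"type":"array","items":{"type":"object","properties":{"travel":{"type":"array","items":{"type":"number"}},"spin":{"type":"number"}}}},"jaw":{"type":"number"}},"required":["increments"]}

```bash
mkdir -p pics; cat > h.py <<'E'
from plant import *
import numpy as np, cv2
def snap(n,f):
    c=camera(n); cv2.imwrite('pics/'+f+'.png',c['pixels'][:,:,::-1]); np.save('pics/'+f,c,allow_pickle=True); return c
def world(c,u,v,d=None):
    d=c['depth'][v,u] if d is None else d
    p=np.array([(u-c['cx'])/c['fx']*d,(v-c['cy'])/c['fy']*d,d]); return np.array(c['R']).T@(p-np.array(c['t']))
E
python3 - <<'E'
from h import *
a=snap('top','top1');b=snap('side','side1')
cv2.imwrite('pics/both.png',cv2.resize(np.vstack([a['pixels'],b['pixels']])[:,:,::-1],(400,600)))
for c in(a,b): print(c['fx'],np.array(c['R']).round(3).tolist(),c['t'])
o=observe();print(o['time_s'],o['ee_pos'],np.array(o['eef_rot']).round(3).tolist(),o['contact_force'],o['width'])
E
```

```text
433.2517330287815 [[-0.006, -1.0, -0.027], [-0.982, 0.012, -0.191], [0.191, 0.025, -0.981]] [  92.326662    507.23941115 1062.92661429]
431.11177489308454 [[0.998, -0.053, -0.021], [-0.047, -0.547, -0.836], [0.033, 0.835, -0.549]] [-478.14516013  157.23246538 1023.85279748]
0.1 [234.72072758 469.22087217 249.76738808] [[-0.894, 0.447, -0.001], [0.447, 0.894, -0.001], [-0.0, -0.001, -1.0]] [-0.39251863  0.33331659 -0.34141646] 1.0013732533785105
```

View pics/top1.png

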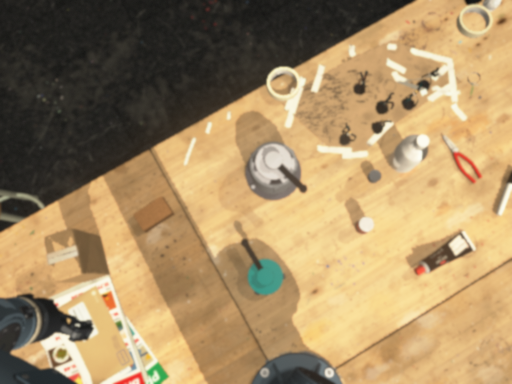

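View pics/side1.png

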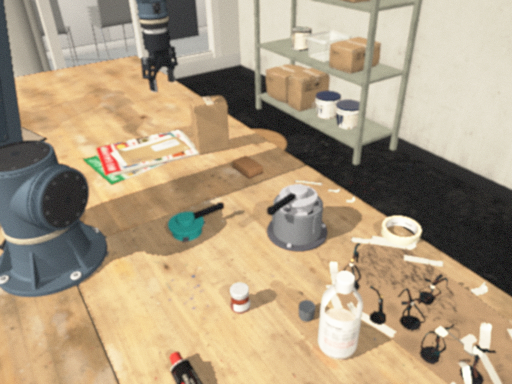

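The top view shows the grey pot with the steel lid at (273,165), its black lever ending at (304,188). The turquoise look-alike is at (265,277), with its lever at (245,242). The candidates are steel (273,165) and turquoise (265,277), and I choose the steel one. In the side view the pot is at (297,215) and the lever tip at (272,210). The jar is at (366,225), the cup at (374,175) and the block at (153,213) in the top view.

```bash
python3 - <<'E'
from h import *
a=np.load('pics/top1.npy',allow_pickle=True).item();b=np.load('pics/side1.npy',allow_pickle=True).item()
print('hub',world(a,270,155),'tip',world(a,303,188), world(a,300,185))
print('side hub',world(b,299,190),'tip',world(b,271,211),world(b,273,209))
print('jar',world(a,366,225),'cup',world(a,375,176),'blk',world(a,153,213),'bottle',world(a,421,141),'turq',world(a,265,277))
# foot disc / rim points cloud from top
def cloud(c):
    v,u=np.mgrid[0:384,0:512]; d=c['depth']; p=np.stack([(u-c['cx'])/c['fx']*d,(v-c['cy'])/c['fy']*d,d],-1)
    return (p-np.array(c['t']))@np.array(c['R']), d>0
for c in(a,b):
    P,m=cloud(c); h=world(a,273,165)
    s=m&(np.hypot(P[...,0]-h[0],P[...,1]-h[1])<110)
    for lo,hi in((5,15),(30,80),(84,95),(98,108),(110,118),(119,127),(127,140)):
        q=P[s&(P[...,2]>lo)&(P[...,2]<hi)]
        if len(q)>8:
            cc,r=cv2.minEnclosingCircle(q[:,:2].astype(np.float32)); print(lo,hi,len(q),q.mean(0).round(1),np.round(cc,1),round(r,1))
A=cv2.resize(a['pixels'][125:215,225:325],(400,360),interpolation=2);B=cv2.resize(b['pixels'][170:260,247:347],(400,360),interpolation=2)
cv2.imwrite('pics/crop.png',np.hstack([A,B])[:,:,::-1])
E
```

```text
hub [597.65755738  58.05681637 132.43500564] tip [516.30637797 -19.99609556 126.19328831] [523.04170716 -12.78443173 129.36553607]
side hub [587.54547167  43.6257809  131.52267057] tip [516.01475163 -26.06587109 125.50496266] [520.94014413 -20.35711043 126.55688381]
jar [ 435.34510234 -181.74400362   50.93264985] cup [ 566.79663735 -216.42379232   31.24031591] blk [475.41473369 366.13713276  28.43611163] bottle [ 612.17598326 -289.6514609   178.79893489] turq [308.1651384   73.87646525  52.3308299 ]
5 15 667 [553.2  54.5   8.7] [573.3  50. ] 109.7
30 80 185 [543.5  58.6  57.8] [579.1  52.3] 58.0
84 95 593 [581.3  53.9  90.5] [588.2  52.1] 62.9
98 108 11 [569.1  62.2  99.6] [579.6  53.6] 44.9
110 118 646 [588.2  53.8 114.8] [565.3  29.7] 75.7
119 127 87 [553.   24.7 123.6] [557.6  31.6] 73.8
127 140 422 [567.8  31.6 130.6] [556.1  21.6] 64.6
5 15 596 [581.3  11.9   9.4] [585.8  49.7] 76.4
30 80 817 [579.6   5.1  55.6] [584.3  39.2] 60.2
84 95 465 [588.4  18.9  90.2] [585.8  47.6] 61.6
98 108 55 [583.6  20.1 101.1] [591.   31.8] 44.4
110 118 393 [588.4  38.  114.8] [559.5  33.2] 76.7
119 127 125 [555.2   9.1 123.5] [556.9   9. ] 60.6
127 140 301 [564.3  28.2 130. ] [554.9  20.4] 65.1
```

View pics/crop.png

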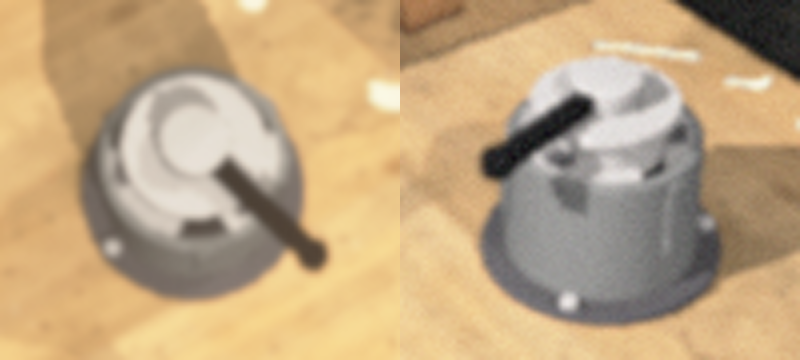

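The crop confirms the grey-steel lid with the black lever pointing at the near right. Dark slot gaps show at crop pixels (205,228), (118,160) and (270,125), which are about (276,182), (254,165) and (292,156) in the top view.

```bash
python3 - <<'E'
from h import *
a=np.load('pics/top1.npy',allow_pickle=True).item();b=np.load('pics/side1.npy',allow_pickle=True).item()
def plane(c,u,v,z):
    R=np.array(c['R']);C=-R.T@np.array(c['t']);d=R.T@np.array([(u-c['cx'])/c['fx'],(v-c['cy'])/c['fy'],1]);return C+d*(z-C[2])/d[2]
ctr=np.array([586,49.5])
for n,c,pts in(('top',a,[(276,182),(254.5,165),(292,156)]),('side',b,[(247+162/4,170+150/4),(247+255/4,170+168/4),(247+(678-400)/4,170+135/4)])):
    for u,v in pts:
        p=plane(c,u,v,90)[:2]-ctr; print(n,p.round(1),np.hypot(*p).round(1),np.degrees(np.arctan2(p[1],p[0])).round(1))
for c in(a,b):
    # black lever pixels
    img=c['pixels'].astype(int);d=c['depth'];v,u=np.mgrid[0:384,0:512]
    p=np.stack([(u-c['cx'])/c['fx']*d,(v-c['cy'])/c['fy']*d,d],-1);P=(p-np.array(c['t']))@np.array(c['R'])
    r=np.hypot(P[...,0]-586,P[...,1]-49.5)
    m=(d>0)&(P[...,2]>118)&(P[...,2]<140)&(img.max(2)<90)&(r<115)
    q=P[m];w=q[:,:2]-ctr;rr=r[m];an=np.degrees(np.arctan2(w[:,1],w[:,0]))
    print(m.sum(),rr.max(),[ (k,np.median(an[(rr>k)&(rr<k+15)]).round(1),np.percentile(q[(rr>k)&(rr<k+15)][:,2],80).round(1)) for k in(30,45,60,75,90) if ((rr>k)&(rr<k+15)).any()])
    m=(d>0)&(P[...,2]>125)&(P[...,2]<136)&(img.max(2)>110)&(r<60); print('hub',m.sum(),P[m].mean(0),np.median(P[m],0), cv2.minEnclosingCircle(P[m][:,:2].astype(np.float32)))
    # flange top
E
```

```text
top [-45.7  -5.6] 46.0 -173.0
top [-1.2 47.7] 47.7 91.4
top [ 20.9 -46.8] 51.3 -65.9
side [-25.7 -15.8] 30.2 -148.5
side [ 26.  -38.2] 46.2 -55.8
side [45.1 -6.1] 45.5 -7.7
128 102.03355048970917 [(30, np.float64(-136.1), np.float64(130.2)), (45, np.float64(-136.4), np.float64(131.3)), (60, np.float64(-136.4), np.float64(130.4)), (75, np.float64(-136.4), np.float64(131.2)), (90, np.float64(-135.4), np.float64(131.2))]
hub 272 [585.74513473  49.85501277 130.99937445] [585.51075477  50.7922147  131.11162561] ((579.1135864257812, 36.648773193359375), 38.783817291259766)
193 107.83417810815482 [(30, np.float64(-128.8), np.float64(129.2)), (45, np.float64(-130.8), np.float64(129.5)), (60, np.float64(-131.7), np.float64(129.3)), (75, np.float64(-132.3), np.float64(129.2)), (90, np.float64(-132.5), np.float64(129.2))]
hub 195 [583.58075366  46.49037367 130.39669727] [584.11774025  46.07345868 130.77034188] ((571.285888671875, 39.91102600097656), 39.957576751708984)
```

```bash
cat >> h.py <<'E'
def go(x,y,z,phi=None,o=None):
    "travel/spin to world pos, tool-y heading phi"
    o=o or observe();R=np.array(o['eef_rot']);p=np.array(o['ee_pos']);t=R.T@(np.array([x,y,z])-p)/30
    ph=np.degrees(np.arctan2(R[1,1],R[0,1])); s=0 if phi is None else -(((phi-ph)+180)%360-180)/6
    print('travel',t.round(2),'spin',round(s,2),'| now',p.round(1),'phi',round(ph,1))
E
python3 - <<'E'
from h import *
import plant; print({k:v for k,v in vars(plant).items() if 'tip' in k.lower()}, [k for k in observe()],[k for k in vars(plant) if k[0]!='_'])
go(560,40,280,136)
E
```

```text
{'tips_ahead': 19.0} ['time_s', 'joint_pos', 'qd', 'tau', 'ee_pos', 'eef_rot', 'contact_force', 'moment', 'gripper_force', 'width'] ['camera', 'sign_off', 'observe', 'MotionError', 'tips_ahead']
travel [-16.1   -7.95  -1.  ] spin -12.1 | now [234.7 469.2 249.8] phi 63.4
```

>>> jog_arm:
  increments:
    - {"travel": [-16.1, -7.95, -1], "spin": -12.1}
    - {"travel": [-16.1, -7.95, -1], "spin": -12.1}
    - {"travel": [-16.1, -7.95, -1], "spin": -12.1}
    - {"travel": [-16.1, -7.95, -1], "spin": -12.1}
    - {"travel": [-16.1, -7.95, -1], "spin": -12.1}
    - {"travel": [-16.1, -7.95, -1], "spin": -12.1}
    - {"travel": [-16.1, -7.95, -1], "spin": -12.1}
    - {"travel": [-16.1, -7.95, -1], "spin": -12.1}
    - {"travel": [-16.1, -7.95, -1], "spin": -12.1}
    - {"travel": [-16.1, -7.95, -1], "spin": -12.1}

```text
time_s: 0.93
ee_pos: [457.2, 177.0, 270.6]
eef_rot: [[-0.802, -0.597, -0.0], [-0.597, 0.802, -0.0], [0.0, 0.0, -1.0]]
contact_force: [-0.2, 1.0, -0.5]
width: 0.999
gripper_force: 0.0
```

```bash
python3 - <<'E'
from h import *
go(560,40,280,136);o=observe();print(o['time_s'],o['joint_pos'])
E
```

```text
travel [-0.02 -5.71 -0.31] spin -1.55 | now [457.2 177.  270.6] phi 126.7
0.9333 [ 2.11613146e+01  9.88759698e+00 -2.67262519e+00  7.74633048e+01
 -1.58168571e-03 -1.55189433e+01]
```

>>> jog_arm:
  increments:
    - {"travel": [0, -5.7, -0.3], "spin": -1.55}
    - {"travel": [0, -5.7, -0.3], "spin": -1.55}
    - {"travel": [0, -5.7, -0.3], "spin": -1.55}
    - {"travel": [0, -5.7, -0.3], "spin": -1.55}
    - {"travel": [0, -5.7, -0.3], "spin": -1.55}
    - {"travel": [0, -5.7, -0.3], "spin": -1.55}
    - {"travel": [0, -5.7, -0.3], "spin": -1.55}
    - {"travel": [0, -5.7, -0.3], "spin": -1.55}

```text
time_s: 1.6
ee_pos: [557.3, 41.6, 279.4]
eef_rot: [[-0.698, -0.716, -0.001], [-0.716, 0.698, 0.0], [0.001, 0.001, -1.0]]
contact_force: [-0.8, 0.9, -0.4]
width: 1.002
gripper_force: 0.0
```

```bash
python3 - <<'E'
from h import *
go(560,40,280,136)
o=observe();c=snap('wrist','w1');T=np.array(c['tool_from_camera']);print(T.round(2).tolist(),c['fx'])
c['o']=o;np.save('pics/w1',c,allow_pickle=True)
M=np.eye(4);M[:3,:3]=o['eef_rot'];M[:3,3]=o['ee_pos'];M=M@T;print(M.round(2).tolist())
E
```

```text
travel [-0.02 -0.1  -0.02] spin -0.05 | now [557.3  41.6 279.4] phi 135.7
[[0.0, -0.95, -0.31, 79.15], [1.0, 0.0, -0.0, 0.19], [0.0, -0.31, 0.95, -123.07], [0.0, 0.0, 0.0, 1.0]] 278.7169280696845
[[-0.72, 0.66, 0.21, 502.02], [0.7, 0.68, 0.22, -14.89], [0.0, 0.31, -0.95, 402.54], [0.0, 0.0, 0.0, 1.0]]
```

View pics/w1.png

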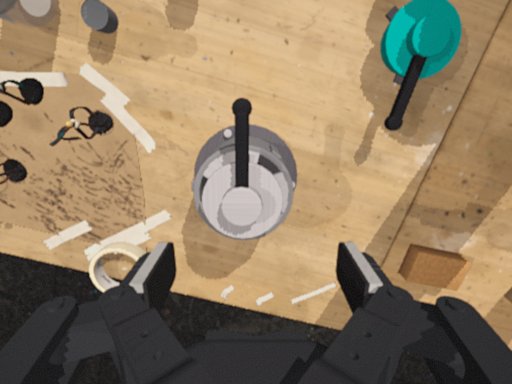

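The wrist view shows the steel lid's hub at (241,206) and its knob at (241,106). Dark slot marks sit near (270,162) and (205,185). The turquoise lid is at (422,38).

```bash
python3 - <<'E'
from h import *
w=np.load('pics/w1.npy',allow_pickle=True).item();o=w['o']
M=np.eye(4);M[:3,:3]=o['eef_rot'];M[:3,3]=o['ee_pos'];M=M@np.array(w['tool_from_camera']);w['R']=M[:3,:3].T;w['t']=-M[:3,:3].T@M[:3,3]
a=np.load('pics/top1.npy',allow_pickle=True).item()
def proj(c,X):
    p=X@np.array(c['R']).T+np.array(c['t']);return p[...,0]/p[...,2]*c['fx']+c['cx'],p[...,1]/p[...,2]*c['fy']+c['cy']
def rect(c,z,n=400,s=.4):  # px s mm; up=+x, left=+y
    i,j=np.mgrid[0:n,0:n];X=np.stack([586+(n/2-i)*s,50+(n/2-j)*s,np.full(i.shape,z)],-1).astype(float)
    u,v=proj(c,X);return cv2.remap(c['pixels'],u.astype(np.float32),v.astype(np.float32),1)
out=[]
for c in(w,a):
    im=rect(c,90.)
    cv2.circle(im,(200,200),115,(255,0,0),1)
    for k in range(0,360,30):
        t=np.radians(k);cv2.putText(im,str(k),(int(185-np.sin(t)*180),int(205-np.cos(t)*180)),0,.4,(255,0,255),1)
    out.append(im)
cv2.imwrite('pics/rect.png',np.hstack(out)[:,:,::-1])
# centres from depth
v,u=np.mgrid[0:384,0:512]
for n,c in(('w',w),('t',a)):
    d=c['depth'];P=(np.stack([(u-c['cx'])/c['fx']*d,(v-c['cy'])/c['fy']*d,d],-1)-c['t'])@np.array(c['R'])
    br=c['pixels'].max(2)>120; near=np.hypot(P[...,0]-586,P[...,1]-50)<70
    for lo,hi in((126,135),(110,118),(86,93)):
        m=near&(P[...,2]>lo)&(P[...,2]<hi)&((c['pixels'].max(2)>60)); q=P[m]
        print(n,lo,m.sum(),np.median(q,0).round(1),np.percentile(q,2,0).round(1),np.percentile(q,98,0).round(1))
    img=c['pixels'];m=(d>0)&(P[...,2]>118)&(P[...,2]<140)&(img.max(2)<75)&(np.hypot(P[...,0]-586,P[...,1]-50)<115)
    q=P[m];vx,vy,x0,y0=cv2.fitLine(q[:,:2].astype(np.float32),2,0,.01,.01).ravel();print('lever',m.sum(),np.degrees(np.arctan2(vy,vx)),x0,y0,'offset of (586,50)',(-(vy)*(586-x0)+vx*(50-y0)), np.median(q[:,2]))
E
```

```text
w 126 1293 [586.3  50.2 129.4] [566.6  30.5 126.7] [606.3  70.3 130.8]
w 110 3173 [585.5  50.2 113.5] [545.8  10.1 112. ] [628.2  92.  115. ]
w 86 2085 [569.   30.5  89.4] [530.3  -5.5  87.5] [644.  107.8  91. ]
lever 1153 44.944756 538.658 3.0533807 offset of (586,50) -0.21528244 127.39487392219418
t 126 354 [580.   43.6 130.5] [538.4   3.4 126.4] [606.3  70.3 134.2]
t 110 644 [588.8  56.1 114.8] [546.7  11.2 111.4] [628.6  92.7 117.7]
t 86 492 [576.3  57.6  90.4] [530.2  -4.8  86.6] [644.5 108.6  92.8]Traceback (most recent call last):
  File "<stdin>", line 27, in <module>
cv2.error: OpenCV(4.12.0) /io/opencv/modules/imgproc/src/linefit.cpp:50: error: (-215:Assertion failed) count > 0 in function 'fitLine2D_wods'
```

View pics/rect.png

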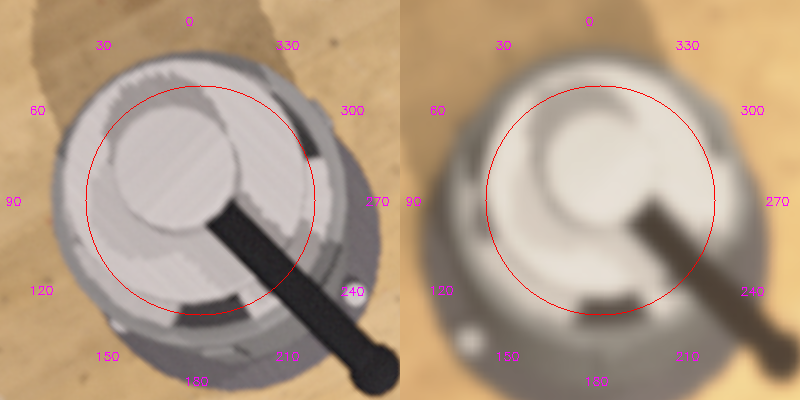

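```bash
python3 - <<'E'
from h import *
go(531,-5,180,135);go(531,-5,112,135)
E
```

```text
travel [ 1.73 -0.47  3.32] spin 0.12 | now [557.2  42.  279.6] phi 135.7
travel [ 1.73 -0.47  5.59] spin 0.12 | now [557.2  42.  279.6] phi 135.7
```

>>> jog_arm:
  increments:
    - {"travel": [0.9, -0.25, 1.0], "spin": 0.1}
    - {"travel": [1.73, -0.47, 2.0], "spin": 0.1}
    - {"travel": [1.73, -0.47, 2.5], "spin": 0.1}
    - {"travel": [1.73, -0.47, 3.0], "spin": 0.1}
    - {"travel": [1.73, -0.47, 3.4], "spin": 0.1}
    - {"travel": [1.73, -0.47, 3.8], "spin": 0.1}
    - {"travel": [1.73, -0.47, 4.3], "spin": 0.1}
    - {"travel": [1.73, -0.47, 4.8], "spin": 0.1}
    - {"travel": [1.73, -0.47, 5.3], "spin": 0.1}
    - {"travel": [1.73, -0.47, 5.6], "spin": 0.1}
  jaw: 0.45

```text
time_s: 2.48
ee_pos: [530.7, -4.7, 110.7]
eef_rot: [[-0.705, -0.709, -0.001], [-0.709, 0.705, 0.0], [0.001, 0.001, -1.0]]
contact_force: [-0.4, 0.1, -0.8]
width: 0.452
gripper_force: 0.0
```

```bash
cat > arc.py <<'E'
from h import *
import sys
# rows along the arc: tool centre kept at radius r, angle th (deg), heading th-90, height z
def arc(a0,a1,n,r,z,C=(586.3,50.2)):
    o=observe();R=np.array(o['eef_rot']);p=np.array(o['ee_pos']);ph=np.degrees(np.arctan2(R[1,1],R[0,1]))
    d=p[:2]-C;print('t',o['time_s'],'F',np.array(o['contact_force']).round(1),'now z',p[2].round(1),'r',np.hypot(*d).round(1),'ang',(np.degrees(np.arctan2(d[1],d[0]))%360).round(1),'phi',ph.round(1),'w',o['width'])
    for th in np.linspace(a0,a1,n+1)[1:]:
        t=np.radians(th);X=np.array([C[0]+r*np.cos(t),C[1]+r*np.sin(t),z]);s=-(((th-90-ph)+180)%360-180)/6
        print(round(th),((R.T@(X-p))/30).round(2).tolist(),round(s,2))
if __name__=='__main__': arc(*map(float,sys.argv[1:3]),int(sys.argv[3]),*map(float,sys.argv[4:]))
E
python3 arc.py 225 195 10 78 112
```

```text
t 2.4833 F [-0.4  0.1 -0.8] now z 110.7 r 78.1 ang 224.6 phi 135.2 w 0.4522082423201911
222 [-0.01, 0.12, -0.04] 0.53
219 [-0.02, 0.26, -0.04] 1.03
216 [-0.04, 0.39, -0.04] 1.53
213 [-0.06, 0.52, -0.04] 2.03
210 [-0.09, 0.66, -0.04] 2.53
207 [-0.13, 0.79, -0.04] 3.03
204 [-0.18, 0.92, -0.04] 3.53
201 [-0.23, 1.04, -0.04] 4.03
198 [-0.29, 1.16, -0.04] 4.53
195 [-0.36, 1.28, -0.04] 5.03
```

>>> jog_arm:
  increments:
    - {"travel": [-0.01, 0.12, 0], "spin": 0.5}
    - {"travel": [-0.02, 0.26, 0], "spin": 1.0}
    - {"travel": [-0.04, 0.39, 0], "spin": 1.5}
    - {"travel": [-0.06, 0.52, 0], "spin": 2.0}
    - {"travel": [-0.09, 0.66, 0], "spin": 2.5}
    - {"travel": [-0.13, 0.79, 0], "spin": 3.0}
    - {"travel": [-0.18, 0.92, 0], "spin": 3.5}
    - {"travel": [-0.23, 1.04, 0], "spin": 4.0}
    - {"travel": [-0.29, 1.16, 0], "spin": 4.5}
    - {"travel": [-0.36, 1.28, 0], "spin": 5.0}

```text
time_s: 3.32
ee_pos: [511.7, 29.5, 112.1]
eef_rot: [[-0.966, -0.259, 0.0], [-0.259, 0.966, -0.001], [0.0, -0.001, -1.0]]
contact_force: [0.2, -2.0, 0.3]
width: 0.452
gripper_force: 0.8
```

```bash
python3 arc.py 195 177 9 78 111
```

```text
t 3.3167 F [ 0.2 -2.   0.3] now z 112.1 r 77.4 ang 195.5 phi 105.0 w 0.4517018755670708
193 [0.02, 0.11, 0.04] 0.33
191 [0.01, 0.2, 0.03] 0.66
189 [0.01, 0.29, 0.03] 1.0
187 [-0.01, 0.38, 0.03] 1.33
185 [-0.02, 0.47, 0.03] 1.66
183 [-0.04, 0.56, 0.03] 2.0
181 [-0.06, 0.65, 0.03] 2.33
179 [-0.08, 0.74, 0.03] 2.66
177 [-0.11, 0.83, 0.03] 3.0
```

>>> jog_arm:
  increments:
    - {"travel": [0.02, 0.11, 0], "spin": 0.33}
    - {"travel": [0.01, 0.2, 0], "spin": 0.66}
    - {"travel": [0.01, 0.29, 0], "spin": 1.0}
    - {"travel": [-0.01, 0.38, 0], "spin": 1.33}
    - {"travel": [-0.02, 0.47, 0], "spin": 1.66}
    - {"travel": [-0.04, 0.56, 0], "spin": 2.0}
    - {"travel": [-0.06, 0.65, 0], "spin": 2.33}
    - {"travel": [-0.07, 0.7, 0], "spin": 2.5}
    - {"travel": [-0.07, 0.7, 0], "spin": 2.5}

```text
time_s: 4.07
ee_pos: [508.6, 50.4, 112.0]
eef_rot: [[-1.0, -0.002, 0.0], [-0.002, 1.0, 0.0], [-0.0, 0.0, -1.0]]
contact_force: [1.0, -0.7, 0.3]
width: 0.45
gripper_force: 0.0
```

```bash
cat > st.py <<'E'
from h import *
def st(f):
    c=snap('top',f);d=c['depth'];v,u=np.mgrid[0:384,0:512]
    P=(np.stack([(u-c['cx'])/c['fx']*d,(v-c['cy'])/c['fy']*d,d],-1)-c['t'])@np.array(c['R'])
    m=np.hypot(P[...,0]-597,P[...,1]-50)<10
    r=np.hypot(P[...,0]-586.3,P[...,1]-50.2);f=(r>30)&(r<42)&(P[...,0]>596)
    print('hub z',np.median(P[m][:,2]).round(1),'flange z',np.median(P[f][:,2]).round(1))
    o=observe();print(o['time_s'],'F',np.array(o['contact_force']).round(1),np.array(o['ee_pos']).round(1))
import sys; st(sys.argv[1])
E
python3 st.py s1;python3 arc.py 178 168 5 78 111
```

```text
hub z nan flange z nan
4.1167 F [-0.5 -0.6 -1. ] [508.7  50.2 112. ]
t 4.1167 F [-0.5 -0.6 -1. ] now z 112.0 r 77.6 ang 180.0 phi 90.2 w 0.4515235072927541
176 [0.01, 0.18, 0.03] 0.7
174 [-0.0, 0.27, 0.03] 1.03
172 [-0.01, 0.36, 0.03] 1.36
170 [-0.03, 0.45, 0.03] 1.7
168 [-0.05, 0.54, 0.03] 2.03
  return _methods._mean(a, axis=axis, dtype=dtype,
  ret = ret.dtype.type(ret / rcount)
```

>>> jog_arm:
  increments:
    - {"travel": [0.01, 0.1, 0], "spin": 0.4}
    - {"travel": [0.01, 0.18, 0], "spin": 0.7}
    - {"travel": [0.0, 0.22, 0], "spin": 0.8}
    - {"travel": [0.0, 0.22, 0], "spin": 0.8}

```text
time_s: 4.45
ee_pos: [508.8, 56.3, 111.8]
eef_rot: [[-0.997, 0.081, -0.0], [0.081, 0.997, -0.0], [0.0, -0.0, -1.0]]
contact_force: [-0.0, -0.4, 0.9]
width: 0.453
gripper_force: 0.1
```

```bash
sed -i "s/snap('top',f)/snap('side',f)/; s/P\[...,0\]>596/P[...,1]<45/" st.py; sed -i 's/-597,/-586.3,/' st.py; python3 st.py s2
```

```text
hub z 121.0 flange z 105.2
4.5 F [-0.1 -0.8 -1.2] [508.8  56.3 111.8]
```

View pics/s2.png

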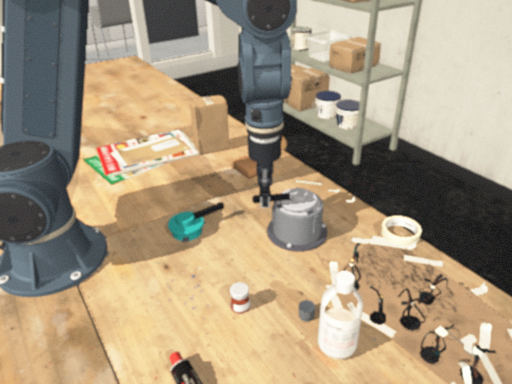

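The side view shows the lid at (297,205) seated lower and the gripper straddling the lever at (267,197). The hub went from 131 to 121 mm, so the lugs have dropped. Next is pressing.

```bash
python3 - <<'E'
from h import *
go(508.8,52,112);go(508.8,52,175);go(586.3,50.2,175);go(586.3,50.2,145)
E
```

```text
travel [-0.01 -0.14 -0.01] spin 0 | now [508.8  56.3 111.8] phi 85.4
travel [-0.01 -0.14 -2.11] spin 0 | now [508.8  56.3 111.8] phi 85.4
travel [-2.59  0.01 -2.11] spin 0 | now [508.8  56.3 111.8] phi 85.4
travel [-2.59  0.01 -1.11] spin 0 | now [508.8  56.3 111.8] phi 85.4
```

>>> jog_arm:
  increments:
    - {"travel": [0, -0.14, 0]}
    - {"travel": [0, -0.14, -0.7]}
    - {"travel": [0, -0.14, -1.4]}
    - {"travel": [0, -0.14, -2.1]}
    - {"travel": [-0.3, -0.12, -2.1]}
    - {"travel": [-1.4, -0.07, -2.1]}
    - {"travel": [-2.59, 0.01, -2.1]}
    - {"travel": [-2.59, 0.01, -2.1]}

```text
schema error: expected keys travel, spin
```

>>> jog_arm:
  increments:
    - {"travel": [0, 0, 0]}
    - {"travel": [0, 0, 0.1]}
    - {"travel": [0, 0, 0.3]}
    - {"travel": [0, 0, 0.5]}
    - {"travel": [0, 0, 0.7]}
    - {"travel": [0, 0, 0.9]}
    - {"travel": [0, 0, 0.95]}
    - {"travel": [0, 0, 1.0]}
    - {"travel": [0, 0, 1.0]}
  jaw: 0

```text
schema error: expected keys travel, spin
```

```bash
python3 - <<'E'
from h import *
go(586.3,50.2,139);o=observe();print(o['contact_force'],o['width'])
E
```

```text
travel [-2.59  0.01 -0.91] spin 0 | now [508.8  56.3 111.8] phi 85.4
[-0.13673391 -0.81838971 -1.2481698 ] 0.4497148882978122
```

>>> jog_arm:
  increments:
    - {"travel": [0, -0.14, 0], "spin": 0}
    - {"travel": [0, -0.14, -0.7], "spin": 0}
    - {"travel": [0, -0.14, -1.4], "spin": 0}
    - {"travel": [0, -0.14, -2.1], "spin": 0}
    - {"travel": [-0.3, -0.12, -2.1], "spin": 0}
    - {"travel": [-1.4, -0.07, -2.1], "spin": 0}
    - {"travel": [-2.59, 0.01, -2.1], "spin": 0}
    - {"travel": [-2.59, 0.01, -2.1], "spin": 0}

```text
time_s: 5.17
ee_pos: [591.8, 49.6, 173.6]
eef_rot: [[-0.997, 0.082, 0.003], [0.082, 0.997, 0.0], [-0.003, 0.0, -1.0]]
contact_force: [-1.8, 0.7, 0.1]
width: 0.451
gripper_force: 0.0
```

>>> jog_arm:
  increments:
    - {"travel": [0, 0, 0], "spin": 0}
    - {"travel": [0, 0, 0.1], "spin": 0}
    - {"travel": [0, 0, 0.3], "spin": 0}
    - {"travel": [0, 0, 0.5], "spin": 0}
    - {"travel": [0, 0, 0.7], "spin": 0}
    - {"travel": [0, 0, 0.9], "spin": 0}
    - {"travel": [0, 0, 0.95], "spin": 0}
    - {"travel": [0, 0, 1.0], "spin": 0}
    - {"travel": [0, 0, 1.0], "spin": 0}
  jaw: 0

```text
time_s: 5.92
ee_pos: [586.2, 50.1, 144.5]
eef_rot: [[-0.997, 0.082, -0.0], [0.082, 0.997, -0.0], [0.0, -0.0, -1.0]]
contact_force: [-0.7, 0.4, -0.3]
width: 0.0
gripper_force: 0.0
```

```bash
python3 - <<'E'
from h import *
go(586.3,50.2,139);o=observe();print(o['contact_force'],o['width'])
E
```

```text
travel [-0.    0.    0.18] spin 0 | now [586.2  50.1 144.5] phi 85.3
[-0.68220567  0.41301475 -0.28962936] 0.00023246616576465804
```

>>> jog_arm:
  increments:
    - {"travel": [0, 0, 0.1], "spin": 0}
    - {"travel": [0, 0, 0.15], "spin": 0}
    - {"travel": [0, 0, 0.2], "spin": 0}
    - {"travel": [0, 0, 0.24], "spin": 0}
    - {"travel": [0, 0, 0.28], "spin": 0}
    - {"travel": [0, 0, 0.28], "spin": 0}

```text
time_s: 6.42
ee_pos: [586.4, 50.1, 136.8]
eef_rot: [[-0.997, 0.082, 0.001], [0.082, 0.997, -0.0], [-0.001, 0.0, -1.0]]
contact_force: [-1.1, -0.1, 3.5]
width: 0.001
gripper_force: 2.1
```

>>> jog_arm:
  increments:
    - {"travel": [0, 0, 0.04], "spin": 0}
    - {"travel": [0, 0, 0.08], "spin": 0}
    - {"travel": [0, 0, 0.11], "spin": 0}
    - {"travel": [0, 0, 0.14], "spin": 0}
    - {"travel": [0, 0, 0.14], "spin": 0}

```text
time_s: 6.83
ee_pos: [586.4, 50.1, 133.1]
eef_rot: [[-0.997, 0.082, 0.001], [0.082, 0.997, 0.0], [-0.001, 0.0, -1.0]]
contact_force: [-3.4, -0.3, 8.6]
width: 0.0
gripper_force: 4.4
```

>>> jog_arm:
  increments:
    - {"travel": [0, 0, 0.03], "spin": 0}
    - {"travel": [0, 0, 0.05], "spin": 0}
    - {"travel": [0, 0, 0.07], "spin": 0}
    - {"travel": [0, 0, 0.07], "spin": 0}

```text
time_s: 7.17
ee_pos: [586.5, 50.1, 132.9]
eef_rot: [[-0.997, 0.082, 0.003], [0.082, 0.997, 0.0], [-0.003, 0.0, -1.0]]
contact_force: [-9.3, -1.6, 26.2]
width: -0.0
gripper_force: 13.0
```

>>> jog_arm:
  increments:
    - {"travel": [0, 0, -0.5], "spin": 0}
    - {"travel": [0, 0, -1.2], "spin": 0}
    - {"travel": [0, 0, -1.6], "spin": 0}
    - {"travel": [0.2, 0, -1.6], "spin": 0}
    - {"travel": [1.4, 0, -1.6], "spin": 0}
    - {"travel": [2.6, 0, -1.6], "spin": 0}
    - {"travel": [2.6, 0, -1.6], "spin": 0}
    - {"travel": [2.6, 0, -1.6], "spin": 0}
  jaw: 0.5

```text
time_s: 7.83
ee_pos: [506.2, 56.5, 177.4]
eef_rot: [[-0.997, 0.082, -0.002], [0.082, 0.997, -0.0], [0.002, -0.0, -1.0]]
contact_force: [1.5, -0.1, -0.1]
width: 0.499
gripper_force: 0.0
```

```bash
python3 st.py s3; cat > lev.py <<'E'
from h import *
import sys
c=np.load('pics/'+sys.argv[1]+'.npy',allow_pickle=True).item();d=c['depth'];v,u=np.mgrid[0:384,0:512]
P=(np.stack([(u-c['cx'])/c['fx']*d,(v-c['cy'])/c['fy']*d,d],-1)-c['t'])@np.array(c['R'])
r=np.hypot(P[...,0]-586.3,P[...,1]-50.2);m=(c['pixels'].max(2)<90)&(P[...,2]>100)&(P[...,2]<120)&(r>50)&(r<112)
q=P[m];a=np.degrees(np.arctan2(q[:,1]-50.2,q[:,0]-586.3))%360
print(m.sum(),'lever ang',np.median(a).round(1),'z95',np.percentile(q[:,2],90).round(1),[(k,np.median(a[(r[m]>k)&(r[m]<k+15)]).round(1)) for k in (60,75,90)])
E
python3 lev.py s3; python3 arc.py 181 181 1 78 104
```

```text
hub z 115.0 flange z 99.6
7.8833 F [0.2 0.3 1.1] [507.9  56.6 177.8]
138 lever ang 187.4 z95 113.6 [(60, np.float64(187.4)), (75, np.float64(187.2)), (90, np.float64(186.8))]
t 7.8833 F [0.2 0.3 1.1] now z 177.8 r 78.7 ang 175.3 phi 85.3 w 0.4993425714075964
181 [-0.03, -0.26, 2.46] -0.95
```

>>> jog_arm:
  increments:
    - {"travel": [-0.03, -0.2, 0.3], "spin": -0.7}
    - {"travel": [-0.03, -0.39, 0.6], "spin": -1.4}
    - {"travel": [-0.03, -0.39, 1.0], "spin": -1.4}
    - {"travel": [-0.03, -0.39, 1.4], "spin": -1.4}
    - {"travel": [-0.03, -0.39, 1.8], "spin": -1.4}
    - {"travel": [-0.03, -0.39, 2.1], "spin": -1.4}
    - {"travel": [-0.03, -0.39, 2.4], "spin": -1.4}
    - {"travel": [-0.03, -0.39, 2.55], "spin": -1.4}
    - {"travel": [-0.03, -0.39, 2.55], "spin": -1.4}

```text
time_s: 8.63
ee_pos: [508.2, 44.7, 100.4]
eef_rot: [[-0.998, -0.064, -0.002], [-0.064, 0.998, -0.0], [0.002, -0.0, -1.0]]
contact_force: [0.5, 0.4, 0.7]
width: 0.495
gripper_force: 0.0
```

```bash
python3 arc.py 184 144 10 78 101
```

```text
t 8.6333 F [0.5 0.4 0.7] now z 100.4 r 78.3 ang 184.0 phi 93.7 w 0.4947246560840553
180 [-0.01, 0.18, -0.02] 0.61
176 [-0.03, 0.36, -0.02] 1.28
172 [-0.06, 0.54, -0.02] 1.94
168 [-0.11, 0.72, -0.02] 2.61
164 [-0.16, 0.89, -0.02] 3.28
160 [-0.23, 1.06, -0.02] 3.94
156 [-0.31, 1.22, -0.02] 4.61
152 [-0.4, 1.38, -0.02] 5.28
148 [-0.5, 1.53, -0.02] 5.94
144 [-0.61, 1.68, -0.02] 6.61
```

>>> jog_arm:
  increments:
    - {"travel": [-0.01, 0.18, 0], "spin": 0.6}
    - {"travel": [-0.03, 0.36, 0], "spin": 1.3}
    - {"travel": [-0.06, 0.54, 0], "spin": 1.9}
    - {"travel": [-0.11, 0.72, 0], "spin": 2.6}
    - {"travel": [-0.16, 0.89, 0], "spin": 3.3}
    - {"travel": [-0.23, 1.06, 0], "spin": 3.9}
    - {"travel": [-0.31, 1.22, 0], "spin": 4.6}
    - {"travel": [-0.4, 1.38, 0], "spin": 5.3}
    - {"travel": [-0.5, 1.53, 0], "spin": 5.9}
    - {"travel": [-0.61, 1.68, 0], "spin": 6.6}

```text
time_s: 9.47
ee_pos: [523.5, 96.3, 102.0]
eef_rot: [[-0.808, 0.589, -0.0], [0.589, 0.808, -0.001], [-0.0, -0.0, -1.0]]
contact_force: [-1.9, -1.7, 1.6]
width: 0.5
gripper_force: 1.1
```

```bash
python3 arc.py 144 104 10 78 101
```

```text
t 9.4667 F [-1.9 -1.7  1.6] now z 102.0 r 77.9 ang 143.7 phi 53.9 w 0.49967270603763303
140 [-0.0, 0.17, 0.03] 0.65
136 [-0.02, 0.35, 0.03] 1.32
132 [-0.05, 0.53, 0.03] 1.98
128 [-0.1, 0.7, 0.03] 2.65
124 [-0.15, 0.88, 0.03] 3.32
120 [-0.22, 1.05, 0.03] 3.98
116 [-0.3, 1.21, 0.03] 4.65
112 [-0.39, 1.37, 0.03] 5.32
108 [-0.49, 1.52, 0.03] 5.98
104 [-0.6, 1.66, 0.03] 6.65
```

>>> jog_arm:
  increments:
    - {"travel": [0, 0.17, 0], "spin": 0.65}
    - {"travel": [-0.02, 0.35, 0], "spin": 1.3}
    - {"travel": [-0.05, 0.53, 0], "spin": 2.0}
    - {"travel": [-0.1, 0.7, 0], "spin": 2.65}
    - {"travel": [-0.15, 0.88, 0], "spin": 3.3}
    - {"travel": [-0.22, 1.05, 0], "spin": 4.0}
    - {"travel": [-0.3, 1.21, 0], "spin": 4.65}
    - {"travel": [-0.39, 1.37, 0], "spin": 5.3}
    - {"travel": [-0.49, 1.52, 0], "spin": 6.0}
    - {"travel": [-0.6, 1.66, 0], "spin": 6.65}

```text
time_s: 10.3
ee_pos: [567.1, 126.2, 101.8]
eef_rot: [[-0.242, 0.97, -0.001], [0.97, 0.242, 0.0], [0.0, -0.001, -1.0]]
contact_force: [-2.4, 0.3, 0.6]
width: 0.5
gripper_force: 0.9
```

```bash
python3 arc.py 104 84 10 78 101
```

```text
t 10.3 F [-2.4  0.3  0.6] now z 101.8 r 78.4 ang 104.2 phi 14.0 w 0.4998776495999671
102 [-0.02, 0.1, 0.03] 0.33
100 [-0.02, 0.19, 0.03] 0.66
98 [-0.03, 0.28, 0.03] 1.0
96 [-0.04, 0.37, 0.03] 1.33
94 [-0.05, 0.46, 0.03] 1.66
92 [-0.07, 0.55, 0.03] 2.0
90 [-0.09, 0.64, 0.03] 2.33
88 [-0.11, 0.72, 0.03] 2.66
86 [-0.14, 0.81, 0.03] 3.0
84 [-0.17, 0.9, 0.03] 3.33
```

>>> jog_arm:
  increments:
    - {"travel": [-0.02, 0.1, 0], "spin": 0.33}
    - {"travel": [-0.02, 0.19, 0], "spin": 0.66}
    - {"travel": [-0.03, 0.28, 0], "spin": 1.0}
    - {"travel": [-0.04, 0.37, 0], "spin": 1.33}
    - {"travel": [-0.05, 0.42, 0], "spin": 1.5}
    - {"travel": [-0.05, 0.42, 0], "spin": 1.5}

```text
time_s: 10.8
ee_pos: [579.7, 127.7, 101.7]
eef_rot: [[-0.09, 0.996, -0.001], [0.996, 0.09, 0.0], [0.0, -0.001, -1.0]]
contact_force: [-3.1, 0.1, 1.3]
width: 0.497
gripper_force: 1.3
```

>>> jog_arm:
  increments:
    - {"travel": [0, 0.05, 0], "spin": 0.17}
    - {"travel": [0, 0.1, 0], "spin": 0.33}
    - {"travel": [0, 0.14, 0], "spin": 0.5}
    - {"travel": [0, 0.14, 0], "spin": 0.5}

```text
time_s: 11.13
ee_pos: [580.5, 127.1, 101.2]
eef_rot: [[-0.038, 0.999, -0.007], [0.999, 0.038, -0.002], [-0.001, -0.007, -1.0]]
contact_force: [-15.5, -3.1, 8.8]
width: 0.499
gripper_force: 7.9
```

>>> jog_arm:
  increments:
    - {"travel": [0, -0.15, 0], "spin": 0}
    - {"travel": [0, -0.35, 0], "spin": 0}
    - {"travel": [0, -0.35, 0], "spin": 0}
    - {"travel": [0, -0.35, -0.8], "spin": 0}
    - {"travel": [0, -0.35, -1.8], "spin": 0}
    - {"travel": [0, -0.35, -3], "spin": 0}
    - {"travel": [2, -0.35, -4], "spin": 0}
    - {"travel": [3, -0.35, -5], "spin": 0}
    - {"travel": [4, -0.35, -5], "spin": 0}
    - {"travel": [4, -0.35, -5], "spin": 0}

```text
time_s: 11.97
ee_pos: [570.1, 252.4, 254.6]
eef_rot: [[-0.041, 0.999, 0.005], [0.999, 0.041, 0.004], [0.004, 0.005, -1.0]]
contact_force: [0.6, -1.2, -0.8]
width: 0.498
gripper_force: 0.0
```

```bash
python3 st.py s4; python3 lev.py s4; python3 - <<'E'
from h import *
o=observe();c=snap('wrist','w2');M=np.eye(4);M[:3,:3]=o['eef_rot'];M[:3,3]=o['ee_pos'];M=M@np.array(c['tool_from_camera']);c['R']=M[:3,:3].T;c['t']=-M[:3,:3].T@M[:3,3];np.save('pics/w2',c,allow_pickle=True)
a=cv2.resize(cv2.imread('pics/w2.png'),(400,300));b=cv2.resize(cv2.imread('pics/s4.png'),(400,300));cv2.imwrite('pics/f.png',np.hstack([a,b]))
E
python3 lev.py w2
```

```text
hub z 114.7 flange z 98.6
12.0167 F [-0.9  0.9 -0.9] [569.9 252.3 253.6]
67 lever ang 107.6 z95 114.7 [(60, np.float64(108.4)), (75, np.float64(107.6)), (90, np.float64(107.4))]
681 lever ang 103.6 z95 112.3 [(60, np.float64(102.8)), (75, np.float64(103.5)), (90, np.float64(104.1))]
```

View pics/f.png

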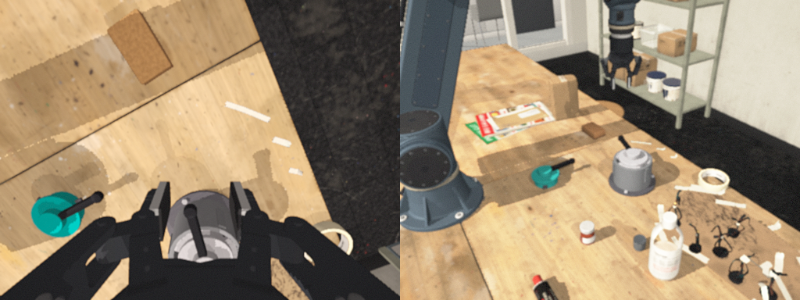

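```bash
python3 - <<'E'
from h import *
T=snap('top','t4');w1=np.load('pics/w1.npy',allow_pickle=True).item();o=w1['o']
M=np.eye(4);M[:3,:3]=o['eef_rot'];M[:3,3]=o['ee_pos'];M=M@np.array(w1['tool_from_camera']);w1['R']=M[:3,:3].T;w1['t']=-M[:3,:3].T@M[:3,3]
v,u=np.mgrid[0:384,0:512]
for n,c,z,th in(('w1',w1,125,75),('w2',np.load('pics/w2.npy',allow_pickle=True).item(),109,75),('top',T,108,120)):
    d=c['depth'];P=(np.stack([(u-c['cx'])/c['fx']*d,(v-c['cy'])/c['fy']*d,d],-1)-c['t'])@np.array(c['R'])
    r=np.hypot(P[...,0]-586.3,P[...,1]-50.2);m=(d>0)&(c['pixels'].max(2)<th)&(P[...,2]>z)&(P[...,2]<z+12)&(r>30)&(r<112)
    q=P[m];print(n,m.sum())
    if len(q)<20: continue
    vx,vy,x,y=cv2.fitLine(q[:,:2].astype(np.float32),2,0,.01,.01).ravel();print('dir',np.degrees(np.arctan2(vy,vx))%180,'mean ang',np.degrees(np.arctan2(y-50.2,x-586.3))%360, 'off',vx*(50.2-y)-vy*(586.3-x))
    # collar darkness round ring in w1: slot edges
    if n=='w1':
        for rr in(47,49,51):
            a=np.radians(np.arange(140,345,3));X=np.stack([586.3+rr*np.cos(a),50.2+rr*np.sin(a),np.full(a.shape,90.)],-1);p=X@c['R'].T+c['t']
            g=cv2.remap(c['pixels'],(p[:,0]/p[:,2]*c['fx']+c['cx']).astype(np.float32)[None],(p[:,1]/p[:,2]*c['fy']+c['cy']).astype(np.float32)[None],1)[0].max(1)
            print(rr,[int(k) for k,b in zip(np.arange(140,345,3),g) if b<100])
o=observe();print(o['joint_pos'])
E
```

```text
w1 1052
dir 44.967873 mean ang 224.71873 off -0.30815125
47 [170, 173, 176, 179, 182, 185, 188, 191, 194, 197, 200, 218, 221, 224, 227, 230, 233, 293, 296, 299, 302]
49 [170, 173, 176, 179, 182, 185, 188, 191, 194, 197, 200, 221, 224, 227, 230, 233, 293, 296, 299, 302, 305, 308, 311]
51 [170, 173, 176, 179, 182, 185, 188, 191, 200, 221, 224, 227, 230, 233, 293, 296, 299, 302, 305, 308, 311, 317, 320]
w2 695
dir 106.59313 mean ang 103.65806 off -3.8078117
top 161
dir 107.10841 mean ang 104.70666 off -2.906067
[ 2.35895059e+01  2.32644216e+01  1.34445502e+01  8.01397391e+01
 -2.25117873e-02  1.11290405e+02]
```

```bash
python3 arc.py 104 104 1 30 270
```

```text
t 12.1167 F [-0.4 -0.9 -1. ] now z 251.4 r 199.0 ang 94.9 phi 2.3 w 0.5007946878812464
104 [-5.65, 0.1, -0.62] -1.95
```

>>> jog_arm:
  increments:
    - {"travel": [-1.4, 0, -0.6], "spin": -1}
    - {"travel": [-2.8, 0, -0.6], "spin": -1.9}
    - {"travel": [-4.2, 0.1, -0.6], "spin": -1.9}
    - {"travel": [-5.65, 0.1, -0.6], "spin": -1.9}
    - {"travel": [-5.65, 0.1, -0.6], "spin": -1.9}
    - {"travel": [-5.65, 0.1, -0.6], "spin": -1.9}
    - {"travel": [-5.65, 0.1, -0.6], "spin": -1.9}
    - {"travel": [-5.65, 0.1, -0.6], "spin": -1.9}

```text
time_s: 12.78
ee_pos: [578.3, 78.5, 269.1]
eef_rot: [[-0.234, 0.972, -0.001], [0.972, 0.234, 0.0], [0.0, -0.001, -1.0]]
contact_force: [-0.2, 0.5, -0.4]
width: 0.503
gripper_force: 0.0
```

```bash
cat > fin.py <<'E'
from h import *
import sys
o=observe();c=snap('wrist',sys.argv[1]);M=np.eye(4);M[:3,:3]=o['eef_rot'];M[:3,3]=o['ee_pos'];M=M@np.array(c['tool_from_camera']);c['R']=M[:3,:3].T;c['t']=-M[:3,:3].T@M[:3,3]
v,u=np.mgrid[0:384,0:512];d=c['depth'];P=(np.stack([(u-c['cx'])/c['fx']*d,(v-c['cy'])/c['fy']*d,d],-1)-c['t'])@np.array(c['R'])
r=np.hypot(P[...,0]-586.3,P[...,1]-50.2)
for z0 in (107,109):
    m=(d>0)&(c['pixels'].max(2)<75)&(P[...,2]>z0)&(P[...,2]<121)&(r>30)&(r<112);q=P[m]
    vx,vy,x,y=cv2.fitLine(q[:,:2].astype(np.float32),2,0,.01,.01).ravel();print(m.sum(),'dir',np.degrees(np.arctan2(vy,vx))%180,'mean',np.degrees(np.arctan2(y-50.2,x-586.3))%360)
for lo,hi in((110,121),(94,104)):
    h=(P[...,2]>lo)&(P[...,2]<hi)&(r<60)&(c['pixels'].max(2)>75);print('z',np.median(P[h][:,2]),(np.percentile(P[h],2,0)+np.percentile(P[h],98,0))/2)
E
python3 fin.py w3; python3 - <<'E'
import cv2;cv2.imwrite('pics/w3c.png',cv2.resize(cv2.imread('pics/w3.png')[60:300,120:400],(560,480)))
E
```

```text
1056 dir 106.03845 mean 104.18482
1044 dir 105.984436 mean 104.23417
z 113.61343962536858 [587.43221116  52.98605194 113.09792101]
z 97.68476743044047 [587.50260593  51.80032088  97.69815693]
```

View pics/w3c.png

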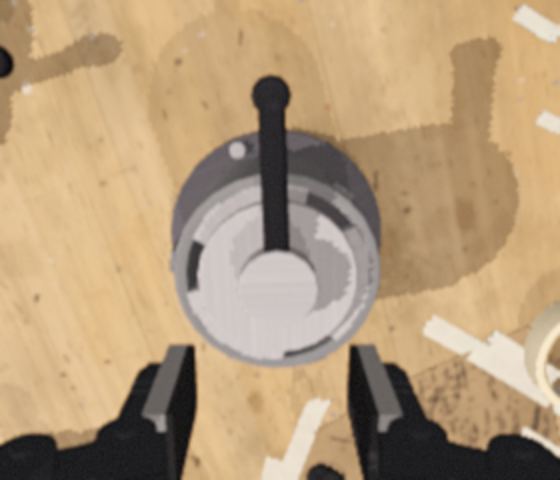

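The close view shows the lever straight up from the hub (275,290) to the knob (270,95). All three slots are visible and empty at (328,212), (192,265) and (307,348), so the lugs are under the collar. I'll measure the slot angles in this same image.

```bash
cat >> fin.py <<'E'
print('slots')
for C in((586.3,50.2),(587.3,51.3)):
  for rr in(47,48.5,50):
    A=np.arange(0,360,1.5);a=np.radians(A);X=np.stack([C[0]+rr*np.cos(a),C[1]+rr*np.sin(a),np.full(a.shape,90.)],-1);p=X@c['R'].T+c['t']
    g=cv2.remap(c['pixels'],(p[:,0]/p[:,2]*c['fx']+c['cx']).astype(np.float32)[None],(p[:,1]/p[:,2]*c['fy']+c['cy']).astype(np.float32)[None],1)[0].max(1)<105
    e=np.flatnonzero(np.diff(g.astype(int)));print(C,rr,[float(A[i]) for i in e],'dark first' if g[0] else '')
E
python3 fin.py w4
```

```text
1063 dir 106.02187 mean 104.15619
1053 dir 105.95545 mean 104.16658
z 113.5950784139313 [587.6467466   53.01550297 113.21193092]
z 97.6827473667041 [587.46423     51.86538598  97.60527474]
slots
(586.3, 50.2) 47 [63.0, 81.0, 93.0, 111.0, 166.5, 201.0] 
(586.3, 50.2) 48.5 [49.5, 81.0, 94.5, 111.0, 166.5, 201.0, 291.0, 297.0] 
(586.3, 50.2) 50 [49.5, 82.5, 94.5, 111.0, 166.5, 201.0, 291.0, 313.5, 315.0, 322.5] 
(587.3, 51.3) 47 [49.5, 82.5, 96.0, 112.5, 168.0, 201.0] 
(587.3, 51.3) 48.5 [49.5, 82.5, 96.0, 112.5, 168.0, 201.0] 
(587.3, 51.3) 50 [49.5, 84.0, 96.0, 112.5, 168.0, 202.5, 289.5, 312.0, 313.5, 321.0]
```

```bash
python3 arc.py 104 104 1 80 101
```

```text
t 12.8833 F [ 0.3  0.7 -0. ] now z 269.2 r 30.2 ang 105.3 phi 13.6 w 0.49948701507732574
104 [1.66, 0.01, 5.61] -0.06
```

>>> jog_arm:
  increments:
    - {"travel": [0.9, 0, 0.8], "spin": 0}
    - {"travel": [1.66, 0, 1.8], "spin": 0}
    - {"travel": [1.66, 0, 2.8], "spin": 0}
    - {"travel": [1.66, 0, 3.6], "spin": 0}
    - {"travel": [1.66, 0, 4.2], "spin": 0}
    - {"travel": [1.66, 0, 4.8], "spin": 0}
    - {"travel": [1.66, 0, 5.3], "spin": 0}
    - {"travel": [1.66, 0, 5.6], "spin": 0}
    - {"travel": [1.66, 0, 5.6], "spin": 0}

```text
time_s: 13.63
ee_pos: [565.5, 127.4, 99.5]
eef_rot: [[-0.236, 0.972, -0.003], [0.972, 0.236, -0.001], [0.0, -0.003, -1.0]]
contact_force: [-0.9, -0.1, 0.6]
width: 0.501
gripper_force: 0.0
```

>>> jog_arm:
  increments:
    - {"travel": [0, 0.15, 0], "spin": 0.3}
    - {"travel": [0, 0.3, 0], "spin": 0.6}
    - {"travel": [-0.02, 0.4, 0], "spin": 1.0}
    - {"travel": [-0.02, 0.45, 0], "spin": 1.3}
    - {"travel": [-0.03, 0.5, 0], "spin": 1.5}
    - {"travel": [-0.03, 0.55, 0], "spin": 1.6}
    - {"travel": [-0.03, 0.55, 0], "spin": 1.6}

```text
time_s: 14.22
ee_pos: [580.3, 129.0, 102.0]
eef_rot: [[-0.069, 0.998, -0.005], [0.998, 0.069, -0.002], [-0.002, -0.005, -1.0]]
contact_force: [-12.0, -6.1, 6.7]
width: 0.497
gripper_force: 6.3
```

```bash
python3 arc.py 94 92 1 80 101
```

```text
t 14.2167 F [-12.   -6.1   6.7] now z 102.0 r 79.0 ang 94.4 phi 4.0 w 0.49714740260892165
92 [0.03, 0.11, 0.03] 0.33
```

>>> jog_arm:
  increments:
    - {"travel": [0, 0.05, 0], "spin": 0}
    - {"travel": [0, 0.1, 0], "spin": 0}
    - {"travel": [0, 0.12, 0], "spin": 0}
    - {"travel": [0, 0.12, 0], "spin": 0}

```text
time_s: 14.55
ee_pos: [581.1, 129.1, 101.7]
eef_rot: [[-0.07, 0.997, -0.01], [0.998, 0.07, -0.002], [-0.002, -0.01, -1.0]]
contact_force: [-22.2, -5.5, 13.2]
width: 0.501
gripper_force: 11.3
```

```bash
python3 arc.py 94 92 1 80 101
```

```text
t 14.55 F [-22.2  -5.5  13.2] now z 101.7 r 79.1 ang 93.8 phi 4.0 w 0.5006276282670975
92 [0.03, 0.08, 0.02] 0.34
```

>>> jog_arm:
  increments:
    - {"travel": [0, -0.2, 0], "spin": 0}
    - {"travel": [0, -0.45, 0], "spin": 0}
    - {"travel": [0, -0.45, 0], "spin": 0}
    - {"travel": [0, -0.45, -0.8], "spin": 0}
    - {"travel": [0, -0.45, -1.8], "spin": 0}
    - {"travel": [0, -0.45, -3], "spin": 0}
    - {"travel": [0, -0.45, -4], "spin": 0}
    - {"travel": [-0.8, -0.45, -5], "spin": -1}
    - {"travel": [-1.7, -0.45, -5.5], "spin": -1.6}
    - {"travel": [-1.7, -0.45, -5.5], "spin": -1.6}

```text
time_s: 15.38
ee_pos: [578.8, 75.6, 271.3]
eef_rot: [[-0.237, 0.972, 0.008], [0.972, 0.237, -0.0], [-0.002, 0.008, -1.0]]
contact_force: [0.5, 0.5, 0.3]
width: 0.502
gripper_force: 0.0
```

```bash
python3 fin.py w5|head -4; python3 -c "
from h import *
print(observe()['contact_force'],observe()['qd'])"
```

```text
1054 dir 105.98565 mean 104.122894
1046 dir 105.96088 mean 104.13244
z 113.65290726466586 [587.49993367  53.13931892 112.99935271]
z 97.68569582352549 [587.50170564  51.77164166  97.67258433]
[ 0.37171203  0.04592484 -0.34946048] [ 1.90517814  1.66921714 -3.18441043 -1.66329181  0.77962758  3.91919243]
```

>>> jog_arm:
  increments:
    - {"travel": [0, 0, 0], "spin": 0}
    - {"travel": [0, 0, 0], "spin": 0}
    - {"travel": [0, 0, 0], "spin": 0}

```text
time_s: 15.68
ee_pos: [576.3, 78.8, 265.5]
eef_rot: [[-0.235, 0.972, -0.002], [0.972, 0.235, -0.0], [0.0, -0.002, -1.0]]
contact_force: [0.1, 0.8, 0.8]
width: 0.497
gripper_force: 0.0
```

```bash
python3 -c "
from plant import *
print(sign_off())"
```

```text
the job is handed in; nothing more can be done
None
```

I dropped the lid into its slots, pressed it home and turned it clockwise until it stopped dead (22 N on the lever did not move it). By camera that is about 80° past the slot, against 84° in the text. The jar, cup and block were not touched, and I let go and handed the job in at about 16 s; no verdict came back.

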